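# Sort the leftovers on the press bed

## Task

Sort the small parts lying at the front and left of the press bed: lay the finger-jointed block in the open wooden tray, one wedge in each lane of the two-lane wooden tray, and both hexagon nuts in the round steel dish. Everything must lie flat on the floor of its tray or dish, not on a rim and not on another part; leave the mug and the spanner where they are.

Things in the scene. Friction and masses are not known exactly. Their poses are not given: they have to be found in the camera images.
- block_mid (a point): Short finger-jointed block of dark wood lying flat on the bed, 43 wide x 120 long x 26 mm high, with a row of pale fingers at one end. The point is its centre, 13 mm above its underside; x is across its width (grasp across it), y along its length, z up.
- wedge_a_mid (a point): Darker hardwood wedge lying flat on the bed, 30 wide x 100 long, 20 mm high at the thick end and 3 mm at the thin end; grasp it across its 30 mm width; its centre of mass is 12 mm from mid-length towards the thick end. The point is on its centre line at mid-length, 6 mm above its flat underside; x is across its width, y along its length (+y is the thick end), z up.
- wedge_b_mid (a point): Paler hardwood wedge lying flat on the bed, 30 wide x 100 long, 20 mm high at the thick end and 3 mm at the thin end; grasp it across its 30 mm width; its centre of mass is 12 mm from mid-length towards the thick end. The point is on its centre line at mid-length, 6 mm above its flat underside; x is across its width, y along its length (+y is the thick end), z up.
- nut_large_mid (a point): Large hexagon nut of dark worn steel lying flat on the bed, 24 mm across flats, 27 mm across corners, 13 mm high. The point is at its centre, 6.5 mm above its underside; z is the hole's axis (up); one pair of flats faces along +x and -x, the other pairs at 60 degree steps round z.
- nut_small_mid (a point): Small hexagon nut of dark worn steel lying flat on the bed, 19 mm across flats, 22 mm across corners, 10 mm high. The point is at its centre, 5.0 mm above its underside; z is the hole's axis (up); one pair of flats faces along +x and -x, the other pairs at 60 degree steps round z.
- block_tray: Open wooden tray without divider, fixed to the bed, for the block: inside 108 (x) x 156 (y) mm, walls 6 mm thick, rim 16 mm above the bed, floor 5 mm above the bed. The origin is the centre of its underside; x and y run along its sides, z up. The block only fits with its length along the tray's y.
- wedge_tray: Wooden tray with one dividing wall, fixed to the bed, for the wedges: inside 118 (x) x 156 (y) mm, outer walls and the divider 6 mm thick, rim and divider 16 mm above the bed, floor 5 mm above the bed. The divider runs along x at y = 0 and makes two lanes, each 118 long (x) x 75 mm wide (y), with centre lines at y = -40.5 and +40.5 mm. The origin is the centre of its underside, z up. A wedge only fits with its length along the tray's x.
- dish: Shallow round steel dish fixed to the bed, for both nuts: 156 mm outer diameter at the rim, flat floor about 142 mm across and 5 mm above the bed, rim 16 mm above the bed. The origin is the centre of its underside, z up.
- tea_mug: White mug standing behind the work, 95 mm high, 92 mm across; a bystander. The origin is the centre of its underside.
- spanner_17: Bright steel combination spanner lying flat to the left of the trays, 211 long x 41 wide x 9 mm high; a bystander. The origin is the centre of its underside, y along its length.

How it is judged (in metres and radians):
At the end, for the whole second after the job is handed in: The block lies flat on the floor of the open wooden tray, one wedge lies flat on the floor of each lane of the two-lane tray, and both nuts lie flat on the floor of the round dish, anywhere inside the walls (height over the floor within 4 mm, tilt under 0.12 rad), all released and at rest (z of block_mid in the frame of block_tray between 0.014 and 0.022 m and angle between each of block_mid, wedge_a_mid, wedge_b_mid, nut_large_mid, nut_small_mid's own z axis and vertical below 0.12 rad and linear speed of each of block, wedge_a, wedge_b, nut_large, nut_small below 0.02 m/s and x of block_mid in the frame of block_tray between -0.036 and 0.036 m and y of block_mid in the frame of block_tray between -0.022 and 0.022 m and z of wedge_a_mid in the frame of wedge_tray between 0.0075 and 0.0155 m and x of wedge_a_mid in the frame of wedge_tray between -0.014 and 0.014 m and z of wedge_b_mid in the frame of wedge_tray between 0.0075 and 0.0155 m and x of wedge_b_mid in the frame of wedge_tray between -0.014 and 0.014 m and ((y of wedge_a_mid in the frame of wedge_tray between 0.014 and 0.067 m and y of wedge_b_mid in the frame of wedge_tray between -0.067 and -0.014 m) or (y of wedge_a_mid in the frame of wedge_tray between -0.067 and -0.014 m and y of wedge_b_mid in the frame of wedge_tray between 0.014 and 0.067 m)) and z of nut_large_mid in the frame of dish between 0.0075 and 0.0155 m and horizontal distance between each of nut_large_mid, nut_small_mid and dish below 0.064 m and z of nut_small_mid in the frame of dish between 0.006 and 0.014 m); the robot touches nothing.
It fails at once if the mug is moved by more than 30 mm (distance of tea_mug from where it was at the start of the episode above 0.03 m).
It fails at once if the spanner is moved by more than 30 mm (distance of spanner_17 from where it was at the start of the episode above 0.03 m).
It also fails if it takes over 120 s, if anything falls off the work surface, if the arm or the gripper's body presses on something with over 40 N, if the wrist force passes 120 N, or if a joint passes its speed limit or range.

## Robot

A 6-joint arm with a two-finger parallel gripper is mounted at the origin on a cart in front of the work surface, level with it; the furniture and walls round the work are solid. World frame = base frame: x ahead of the robot, y to its left, z up, the work surface at z = 0. Lengths are in mm, angles in rad, forces in N, time in s.
With the tool pointing down it reaches from about 275 to 750 mm from the base axis. Payload 10.2 kg.
Tool frame: the origin (TCP) lies on the centre line of the jaws, within the pads' length; the fingertips stand 17 mm ahead of it and the grasp point (between the pads) lies 2 mm behind it (bot.nose_length is the distance from the TCP to the fingertips, in mm); y points along the fingers, x is the direction in which the jaws open and shut, and the axes are right-handed (so a half turn about y gives the same grasp; the last joint's range is limited). The gripper opens to 88 mm and grips with 3 to 60 N. Pads are 18 mm wide; open, the fingers measure 123 mm over their backs; the gripper's body (75 mm by 187 mm) begins 45 mm behind the grasp point.
Start: joints at [-1.369, 0.313, 1.498, -0, 1.331, -0.223], TCP at [216.361, -478.35, 255.72] pointing down, gripper open.
Joint ranges: [-2.94, 2.94], [-0.97, 2.17], [0.19, 2.56], [-1.23, 4.37], [0.02, 3.11], [-2.88, 2.88]. Speed limits (rad/s): [2.39, 2.39, 3.01, 3.14, 3.14, 3.14].

## Interface

Orientations are given as a unit quaternion [w, x, y, z].
In Python, from cell import status, read_camera, calibration, job, bot gives the robot as it stands.
- The arm moves only by the shell command python3 -m handwheel 'ROWS'. ROWS is JSON, a list of rows, each a list of 5 numbers: the shift along the tool's x, y, z in mm, then the turn about the tool's y in degrees, then the opening, from -1 (shut) to 1 (fully open), so that 0 is half open. A call has 1 to 10 rows; each row is the pose to reach, as a shift and turn from the pose commanded when the call began, along the tool's axes at that moment; what a row does not reach only later rows make up. A row lasts 1/12 s, in which the tool goes at most 41.7 mm and 7.16 degrees, less where a joint would pass 70% of its speed; a pose out of reach is approached as far as the arm can. A call with a gripper value outside its range is refused whole. The fingers move at their own pace and stop on an object; the grip force is fixed at half the most. Time passes only in rows, so rows that repeat a pose let the fingers close. It gives the time, the measured TCP pose, the force and the opening at its end, in the units of the state.
- status.sense(): the state, without advancing time (a new reading comes with each control period).
- read_camera(name): name is "side" or "top" or "wrist"; returns the picture (400x640x3 uint8, red, green, blue); there is no depth.
- calibration(name): a dict with "intrinsics" (3x3 intrinsics, pixels), "extrinsics" (4x4, takes a point from world to camera coordinates). Camera axes: x right, y down, z forward; pixel columns grow to the right and rows downward; lengths in mm; the calibration is good to about 2 mm. A picture is of the moment at which its call begins: read the wrist's pose just before it. calibration takes no time and is no camera call; for the wrist camera it gives the pose at the moment of the call.
- job.close_job(): hands the job in, once; it reports no verdict.
The state is a dict: "t": time; "joint_pos": joint angles; "joint_vel": joint speeds; "joint_efforts": joint torques, N m; "eef_pos": TCP position; "tcp_rot": TCP orientation; "wrist_force": force on the tool from outside, world axes, zero at the start; "ft_torque": the same for the moment, N m; "opening": finger opening in mm.
Only numpy, scipy, OpenCV 4.12 (cv2) and the standard library are available. Lean on these libraries where they do the work, as an engineer would, in place of code of your own. Each camera call takes 0.05 s, during which the arm holds its last target.

## Working session

There is one attempt and no reset: what is moved stays moved. The work goes in short steps, Python scripts to look and compute and a shell command to move; the robot and the scene stay as the last step left them, time stands still between calls to the robot, and variables do not carry over. Pictures are saved under pics/ and viewed, and the job is handed in when it is done.

```bash
ls; mkdir -p pics; python3 - <<'E'
from cell import status, read_camera, calibration, job, bot
import cv2
s=status.sense(); print(s)
for n in ["side","top","wrist"]:
    im=read_camera(n); cv2.imwrite(f"pics/{n}0.png",im[:,:,::-1])
    c=calibration(n); print(n,c)
E
```

```text
pics
{'t': 0.0, 'joint_pos': array([-1.36940944e+00,  3.13440912e-01,  1.49840096e+00,  5.70500821e-06,
        1.33099074e+00, -2.23413016e-01]), 'joint_vel': array([ 5.13106584e-04,  1.52541676e-04, -1.25649823e-03,  9.20710951e-05,
        2.63524200e-04, -9.43007940e-04]), 'joint_efforts': array([ 1.73412341e-04, -4.02211404e+01, -2.52267480e+01,  6.94832951e-02,
        3.52694769e-02, -1.13958856e-04]), 'eef_pos': array([ 216.31321344, -478.13348059,  255.17930211]), 'tcp_rot': array([ 0.59448154, -0.59385204,  0.38366613, -0.38305581]), 'wrist_force': array([-0.02072501,  0.25871571, -0.11870308]), 'ft_torque': array([ 0.01697526, -0.04283094,  0.01645651]), 'opening': 88.35524817045598}
side {'intrinsics': array([[411.79486666,   0.        , 315.39941019],
       [  0.        , 411.79486666, 199.76537241],
       [  0.        ,   0.        ,   1.        ]]), 'extrinsics': array([[-9.93042594e-01, -1.17719316e-01,  2.92724076e-03,
         5.90377358e+02],
       [-5.44219106e-02,  4.36757665e-01, -8.97931511e-01,
         1.54931620e+00],
       [ 1.04425388e-01, -8.91843543e
[... 496 characters left out ...]
    [ 1.23086678e-01, -1.11391984e-02, -9.92333406e-01,
         1.41333682e+03],
       [ 0.00000000e+00,  0.00000000e+00,  0.00000000e+00,
         1.00000000e+00]])}
wrist {'intrinsics': array([[299.23923783,   0.        , 318.6016635 ],
       [  0.        , 299.23923783, 201.82498357],
       [  0.        ,   0.        ,   1.        ]]), 'extrinsics': array([[ 4.11750883e-01, -9.11294866e-01, -1.69634100e-03,
        -5.24524059e+02],
       [-8.71764663e-01, -3.94430876e-01,  2.90603952e-01,
        -3.95991794e+01],
       [-2.65494979e-01, -1.18177623e-01, -9.56841923e-01,
         3.90644844e+02],
       [ 0.00000000e+00,  0.00000000e+00,  0.00000000e+00,
         1.00000000e+00]])}
```

View pics/top0.png

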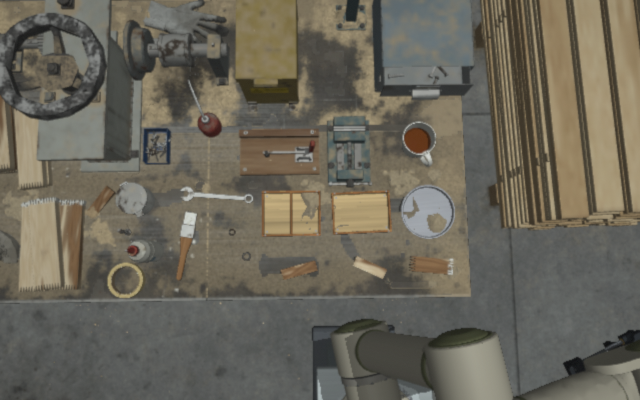

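View pics/side0.png

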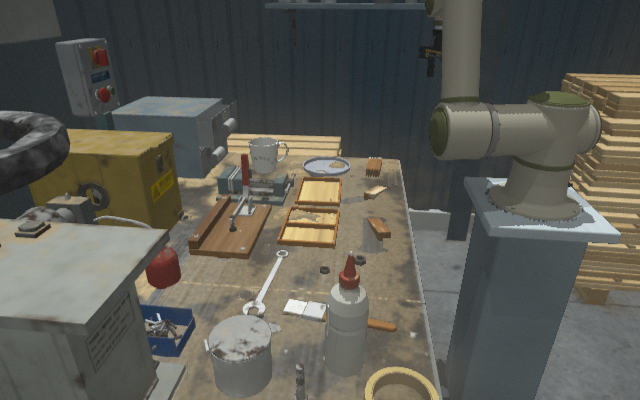

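View pics/wrist0.png

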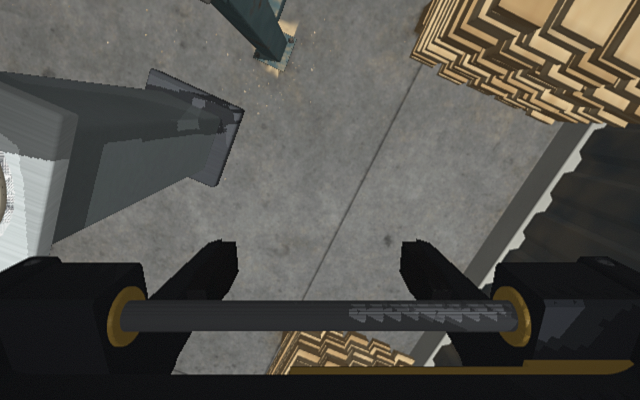

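```bash
cat > h.py <<'E'
import numpy as np, cv2
from scipy.spatial.transform import Rotation as R
from cell import status, read_camera, calibration, job, bot
def rot(s=None):
    s=s or status.sense(); q=s['tcp_rot']; return R.from_quat([q[1],q[2],q[3],q[0]]).as_matrix()
def proj(c,P):
    P=np.atleast_2d(np.asarray(P,float)); E=c['extrinsics']; p=P@E[:3,:3].T+E[:3,3]; u=p@c['intrinsics'].T; return u[:,:2]/u[:,2:]
def ray(c,uv,z):
    uv=np.atleast_2d(np.asarray(uv,float)); E=c['extrinsics']; Rm=E[:3,:3]; o=-Rm.T@E[:3,3]
    d=np.c_[uv,np.ones(len(uv))]@np.linalg.inv(c['intrinsics']).T@Rm
    return o+d*((z-o[2])/d[:,2])[:,None]
def to_tool(target,yaw_dir=None):
    """shift in tool axes to target TCP (world mm); yaw_dir: world angle deg wanted for the jaw axis"""
    s=status.sense(); M=rot(s); d=np.asarray(target,float)-s['eef_pos']; sh=M.T@d
    out=[round(float(v),1) for v in sh]
    if yaw_dir is not None:
        a=np.degrees(np.arctan2(M[1,0],M[0,0])); dl=(yaw_dir-a+90)%180-90
        # turn about tool y (down): positive turn = negative world yaw when y points down
        out.append(round(float(-dl if M[2,1]<0 else dl),1)); out.append(('jaw now',round(float(a),1)))
    print(out)
def st():
    s=status.sense(); M=rot(s); print('t',round(s['t'],2),'eef',s['eef_pos'].round(1),'jaw',round(float(np.degrees(np.arctan2(M[1,0],M[0,0]))),1),'yaxis',M[:,1].round(3),'q6',s['joint_pos'].round(2),'F',s['wrist_force'].round(1),'op',round(s['opening'],1))
E
python3 - <<'E'
from h import *
st(); print(rot().round(3)); print(bot.nose_length)
im=cv2.imread('pics/top0.png')
cv2.imwrite('pics/topz.png',cv2.resize(im[180:300,210:470],None,fx=3,fy=3,interpolation=cv2.INTER_CUBIC))
E
```

```text
t 0.15 eef [ 216.3 -478.2  255.3] jaw -65.7 yaxis [-0.     0.001 -1.   ] q6 [-1.37  0.31  1.5  -0.    1.33 -0.22] F [ 0.6  0.3 -0.4] op 88.3
[[ 0.412 -0.     0.911]
 [-0.911  0.001  0.412]
 [-0.001 -1.     0.   ]]
17.0
```

View pics/topz.png

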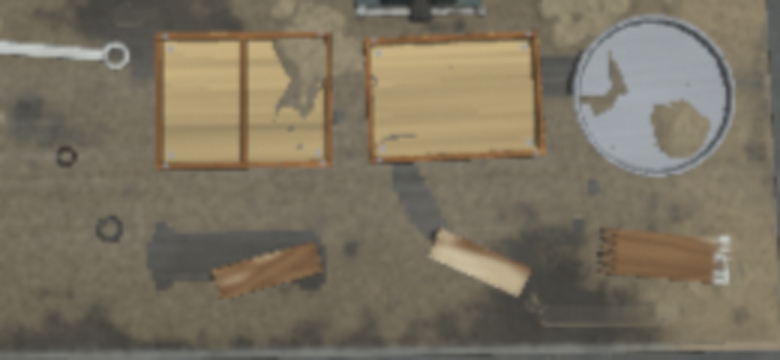

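```bash
python3 - <<'E'
from h import *
c=calibration('top')
f=lambda L:[((u+.5)/3-.5+210,(v+.5)/3-.5+180) for u,v in L]
def g(n,L,z):
    p=ray(c,f(L),z)[:,:2]; print(n,p.round(0).tolist(),'mean',p.mean(0).round(1))
g('wtray',[(157,34),(331,34),(329,165),(158,167)],16)
g('btray',[(366,39),(538,33),(543,152),(371,161)],16)
g('dish',[(654,96)],16)
g('wA',[(211,275),(317,243),(322,270),(222,297)],10)
g('wB',[(440,230),(530,268),(520,297),(429,255)],10)
g('blk',[(605,230),(730,236),(728,284),(600,275)],26)
g('nuts',[(66,156),(109,229)],10)
g('mug,spanner',[(630,-125),(116,56)],10)
E
```

```text
wtray [[646.0, 311.0], [644.0, 145.0], [519.0, 148.0], [519.0, 310.0]] mean [582.2 228.6]
btray [[639.0, 112.0], [643.0, -53.0], [529.0, -54.0], [522.0, 109.0]] mean [583.3  28.2]
dish [[581.0, -162.0]] mean [ 580.9 -161.8]
wA [[418.0, 261.0], [446.0, 161.0], [421.0, 156.0], [397.0, 250.0]] mean [420.4 207. ]
wB [[457.0, 44.0], [420.0, -40.0], [393.0, -30.0], [434.0, 55.0]] mean [425.9   7.6]
blk [[455.0, -109.0], [447.0, -226.0], [403.0, -222.0], [413.0, -103.0]] mean [ 429.5 -164.8]
nuts [[531.0, 398.0], [462.0, 357.0]] mean [496.5 377.2]
mug,spanner [[798.0, -148.0], [626.0, 351.0]] mean [712.1 101.3]
```

```bash
python3 - <<'E'
from h import *
s=status.sense();c=calibration('wrist');E=c['extrinsics'];o=-E[:3,:3].T@E[:3,3]
print('cam in tool',rot().T@(o-s['eef_pos']), 'ground pts', [ (rot().T@(ray(c,[p],0)[0]-s['eef_pos'])).round(0).tolist() for p in [(320,20),(320,200),(320,260),(100,150),(540,150)]])
to_tool([340,-165,255],-4)
E
```

```text
cam in tool [   0.24306382 -129.05659803   75.4283759 ] ground pts [[2.0, 255.0, 174.0], [2.0, 255.0, -39.0], [2.0, 255.0, -128.0], [-279.0, 256.0, 28.0], [282.0, 255.0, 28.0]]
[-234.4, 0.6, 241.8, -61.7, ('jaw now', -65.7)]
```

```bash
python3 - <<'E'
from h import *
to_tool([440,-200,255],-4)
E
```

```text
[-161.3, 0.5, 318.5, -61.7, ('jaw now', -65.7)]
```

```bash
python3 -m handwheel '[[-16,0,32,-6,1],[-32,0,64,-12,1],[-48,0,96,-18,1],[-64,0,128,-25,1],[-80,0,160,-31,1],[-97,0,192,-37,1],[-113,0,224,-43,1],[-129,0,256,-50,1],[-145,0,288,-56,1],[-161,0,318,-62,1]]'; python3 - <<'E'
from h import *
st()
im=read_camera('wrist'); cv2.imwrite('pics/w1.png',im[:,:,::-1]); st()
E
```

```text
t: 0.98
eef_pos: [440.6, -198.9, 255.7]
tcp_rot: [0.707, -0.707, 0.021, -0.021]
wrist_force: [0.2, 0.2, -0.1]
opening: 88.0
t 0.98 eef [ 440.6 -198.9  255.7] jaw -3.4 yaxis [-0.  0. -1.] q6 [-0.67  0.22  1.62  0.    1.3  -0.61] F [ 0.2  0.2 -0.1] op 88.0
t 1.03 eef [ 442.9 -195.1  255.7] jaw -2.8 yaxis [ 0.001  0.002 -1.   ] q6 [-0.66  0.22  1.62  0.    1.3  -0.61] F [ 0.2  3.8 -0.2] op 88.3
```

View pics/w1.png

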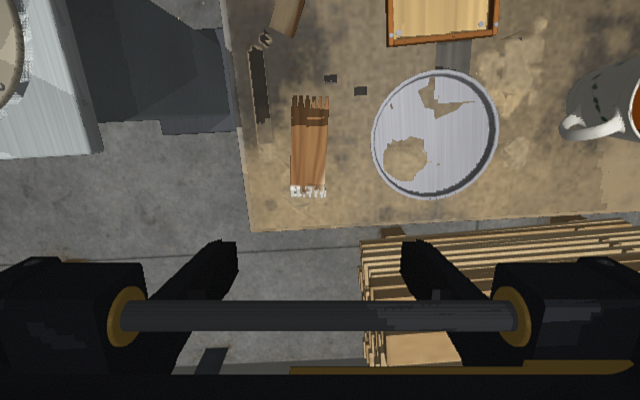

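```bash
cat >> h.py <<'E'
def shot(name,cam='wrist'):
    import pickle
    c=calibration(cam); im=read_camera(cam)[:,:,::-1].copy(); cv2.imwrite(f'pics/{name}.png',im); pickle.dump(c,open(f'pics/{name}.pkl','wb')); return c,im
def load(name):
    import pickle
    return pickle.load(open(f'pics/{name}.pkl','rb')),cv2.imread(f'pics/{name}.png')
def rect(c,mask,z,n=''):
    cs,_=cv2.findContours(mask,cv2.RETR_EXTERNAL,cv2.CHAIN_APPROX_NONE); k=max(cs,key=cv2.contourArea)
    p=ray(c,k[:,0,:],z)[:,:2].astype(np.float32)
    r=cv2.minAreaRect(p); print(n,'centre',np.round(r[0],1),'size',np.round(r[1],1),'ang',round(r[2],1)); return r,p
E
python3 - <<'E'
from h import *
st(); c,im=shot('w2'); st()
hsv=cv2.cvtColor(im,cv2.COLOR_BGR2HSV)
for p in [(310,140),(310,165),(300,190),(310,110),(270,150),(340,150),(322,188)]: print(p,hsv[p[1],p[0]])
cv2.imwrite('pics/w2z.png',cv2.resize(im[70:230,230:420],None,fx=4,fy=4,interpolation=cv2.INTER_NEAREST)[:600])
E
```

```text
t 1.03 eef [ 442.9 -195.1  255.7] jaw -2.8 yaxis [ 0.001  0.002 -1.   ] q6 [-0.66  0.22  1.62  0.    1.3  -0.61] F [ 0.2  3.8 -0.2] op 88.3
t 1.08 eef [ 441.5 -197.3  255.6] jaw -3.2 yaxis [ 0.     0.001 -1.   ] q6 [-0.66  0.22  1.62  0.    1.3  -0.61] F [-0.8  0.1 -0.5] op 88.1
(310, 140) [ 15 134 156]
(310, 165) [ 15 132 162]
(300, 190) [ 14 125 120]
(310, 110) [ 16 112  96]
(270, 150) [ 19  73 160]
(340, 150) [ 19  69 148]
(322, 188) [ 18  76 154]
```

View pics/w2z.png

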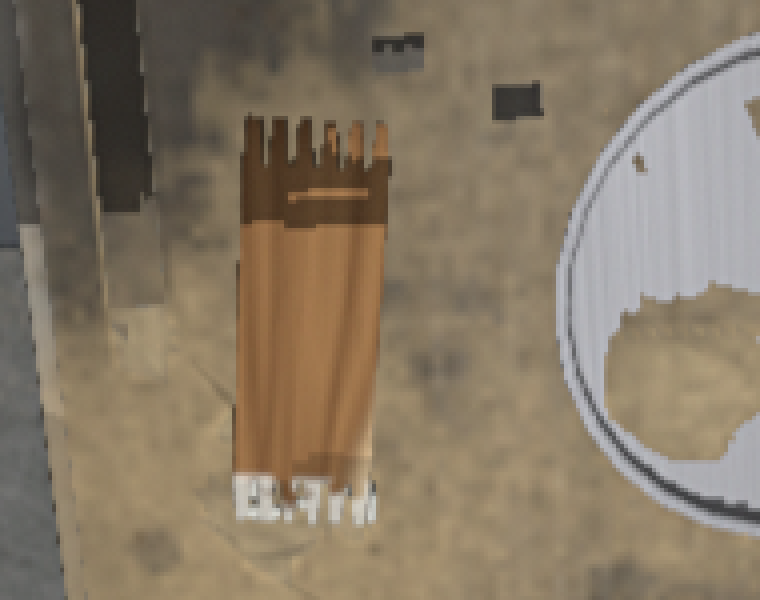

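```bash
python3 - <<'E'
from h import *
c,im=load('w2')
pix=[(230+u/4-.4,70+v/4-.4) for u,v in [(243,118),(389,120),(374,522),(234,522)]]
p=ray(c,pix,26)[:,:2]; print(p.round(1).tolist(),p.mean(0), np.linalg.norm(p-np.roll(p,-1,0),axis=1).round(1))
d=(p[0]+p[1]-p[2]-p[3])/2; print('len dir deg',np.degrees(np.arctan2(d[1],d[0])), np.degrees(np.arctan2(*(p[1]-p[0])[::-1])))
# dish ellipse: bright bluish pixels
hsv=cv2.cvtColor(im,cv2.COLOR_BGR2HSV)
m=((hsv[:,:,1]<40)&(hsv[:,:,2]>120)).astype(np.uint8)*255; m[:, :365]=0; m[:,505:]=0; m[:60]=0;m[208:]=0
m=cv2.morphologyEx(m,cv2.MORPH_OPEN,np.ones((3,3)))
cs,_=cv2.findContours(m,cv2.RETR_EXTERNAL,cv2.CHAIN_APPROX_NONE);k=cv2.convexHull(max(cs,key=cv2.contourArea))
q=ray(c,k[:,0],16)[:,:2].astype(np.float32); print('dish',cv2.minEnclosingCircle(q),q.min(0),q.max(0), (q.min(0)+q.max(0))/2)
E
```

```text
[[415.6, -105.1], [457.0, -107.7], [447.4, -226.3], [403.7, -224.2]] [ 430.93304905 -165.82596253] [ 41.4 119.1  43.8 119.7]
len dir deg 84.83689011725117 -3.5490877947323374
dish ((582.5208129882812, -164.0212860107422), 77.94628143310547) [ 506.3954  -241.59038] [659.81665  -86.500824] [ 583.106  -164.0456]
```

```bash
python3 - <<'E'
from h import *
st(); to_tool([431,-166,21],-5)
im=cv2.imread('pics/side0.png'); cv2.imwrite('pics/sidez.png',cv2.resize(im[130:300,170:400],None,fx=3,fy=3,interpolation=cv2.INTER_CUBIC))
im=cv2.imread('pics/top0.png'); cv2.imwrite('pics/topz2.png',cv2.resize(im[100:245,220:470],None,fx=3,fy=3,interpolation=cv2.INTER_CUBIC))
E
```

```text
t 1.08 eef [ 441.5 -197.3  255.6] jaw -3.2 yaxis [ 0.     0.001 -1.   ] q6 [-0.66  0.22  1.62  0.    1.3  -0.61] F [-0.8  0.1 -0.5] op 88.1
[-12.2, 234.6, 30.5, 1.8, ('jaw now', -3.2)]
```

View pics/sidez.png

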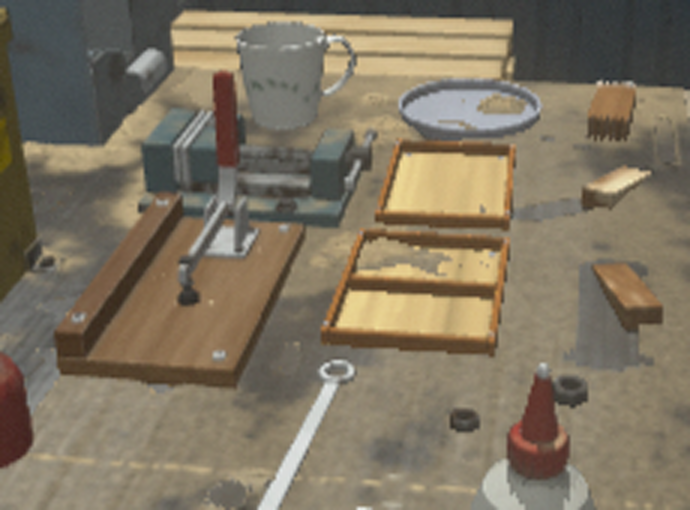

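View pics/topz2.png

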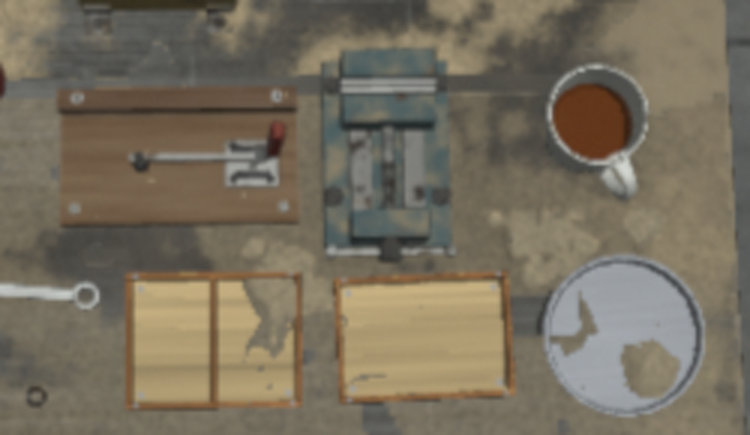

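```bash
python3 -m handwheel '[[-12,30,30,2,1],[-12,65,30.5,2,1],[-12,100,30.5,2,1],[-12,135,30.5,2,1],[-12,170,30.5,2,1],[-12,195,30.5,2,1],[-12,215,30.5,2,1],[-12,228,30.5,2,1],[-12,234,30.5,2,1],[-12,234.6,30.5,2,1]]'; python3 - <<'E'
from h import *
st(); to_tool([431,-166,21],-5)
E
```

```text
t: 1.92
eef_pos: [429.1, -169.5, 20.2]
tcp_rot: [0.707, -0.706, 0.036, -0.035]
wrist_force: [-0.1, -0.6, -0.2]
opening: 87.9
t 1.92 eef [ 429.1 -169.5   20.2] jaw -5.7 yaxis [-0.002  0.001 -1.   ] q6 [-0.63  0.53  1.91 -0.    0.7  -0.53] F [-0.1 -0.6 -0.2] op 87.9
[1.6, -0.8, 3.7, -0.7, ('jaw now', -5.7)]
```

```bash
cat >> h.py <<'E'
import json
def getc():
    return json.load(open('cmd.json'))
def upd(row):
    "row = last row [x,y,z,turn]; tool down assumed: tool y = -Z world"
    X,Y,Z,a=getc(); r=np.radians(a); ex=np.array([np.cos(r),np.sin(r)]); ez=np.array([-np.sin(r),np.cos(r)])
    d=row[0]*ex+row[2]*ez; json.dump([X+d[0],Y+d[1],Z-row[1],a-row[3]],open('cmd.json','w'))
def to_c(target,yaw=None):
    X,Y,Z,a=getc(); r=np.radians(a); d=np.array([target[0]-X,target[1]-Y])
    sx=d@[np.cos(r),np.sin(r)]; sz=d@[-np.sin(r),np.cos(r)]
    print('shift',np.round([sx,Z-target[2],sz],1),'turn',None if yaw is None else round(-((yaw-a+90)%180-90),1),'cmd',np.round(getc(),1))
E
echo '[429.7,-169.4,21.1,-5.7]' > cmd.json
python3 -m handwheel '[[1.5,0,0,0,1],[1.5,0,0,0,-1],[1.5,0,0,0,-1],[1.5,0,0,0,-1],[1.5,0,0,0,-1],[1.5,0,0,0,-1],[1.5,0,0,0,-1]]'; python3 - <<'E'
from h import *
upd([1.5,0,0,0]); st(); to_c([564,28,150],-3)
E
```

```text
t: 2.5
eef_pos: [431.2, -169.5, 21.3]
tcp_rot: [-0.706, 0.706, -0.035, 0.035]
wrist_force: [1.0, -0.6, -0.1]
opening: 50.0
t 2.5 eef [ 431.2 -169.5   21.3] jaw -5.7 yaxis [ 0. -0. -1.] q6 [-0.63  0.53  1.91 -0.    0.7  -0.53] F [ 1.  -0.6 -0.1] op 50.0
shift [ 112.5 -128.9  209.8] turn -2.7 cmd [ 431.2 -169.5   21.1   -5.7]
```

```bash
python3 -m handwheel '[[0,0,0,0,-1],[0,0,0,0,-1],[0,0,0,0,-1],[0,-15,0,0,-1],[0,-40,0,0,-1],[0,-70,0,0,-1],[0,-90,0,0,-1],[0,-90,0,0,-1]]'; python3 - <<'E'
from h import *
upd([0,-90,0,0]); st(); c,im=shot('w3'); to_c([564,28,110],1.5)
E
```

```text
t: 3.17
eef_pos: [432.6, -170.4, 114.4]
tcp_rot: [-0.705, 0.707, -0.033, 0.037]
wrist_force: [-0.2, -1.1, -1.0]
opening: 42.6
t 3.17 eef [ 432.6 -170.4  114.4] jaw -5.7 yaxis [ 0.005 -0.004 -1.   ] q6 [-0.63  0.35  1.85  0.    0.93 -0.53] F [-0.2 -1.1 -1. ] op 42.6
shift [112.5   1.1 209.8] turn -7.2 cmd [ 431.2 -169.5  111.1   -5.7]
```

View pics/w3.png

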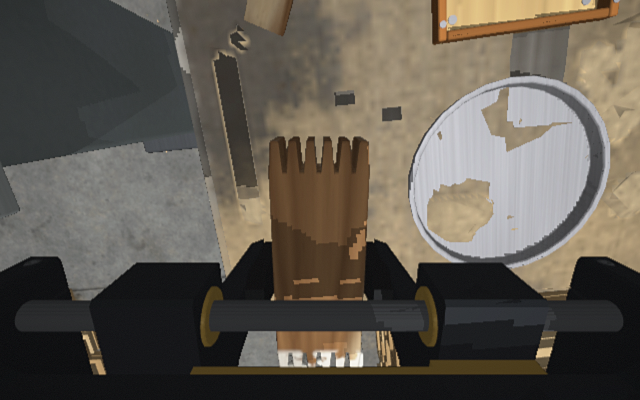

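```bash
python3 -m handwheel '[[12,0,25,-1,-1],[26,0,50,-2,-1],[42,0,80,-3,-1],[58,0,110,-4,-1],[74,0,140,-5,-1],[90,0,168,-6,-1],[104,0,192,-7.2,-1],[112.5,0,206,-7.2,-1],[112.5,0,206,-7.2,-1],[112.5,0,206,-7.2,-1]]'; python3 - <<'E'
from h import *
upd([112.5,0,206,-7.2]); st(); print(getc()); c,im=shot('w4')
c,im=shot('t4','top'); st()
E
```

```text
t: 4.05
eef_pos: [562.7, 24.7, 109.2]
tcp_rot: [0.707, -0.707, -0.009, 0.011]
wrist_force: [0.1, -1.4, -1.3]
opening: 43.0
t 4.05 eef [562.7  24.7 109.2] jaw 1.6 yaxis [-0.003  0.    -1.   ] q6 [-0.16  0.55  1.55 -0.    1.04 -0.19] F [ 0.1 -1.4 -1.3] op 43.0
[563.5962034227693, 24.25899594123777, 111.1, 1.5]
t 4.15 eef [562.6  23.6 110.1] jaw 1.5 yaxis [-0.002  0.    -1.   ] q6 [-0.17  0.55  1.55 -0.    1.04 -0.19] F [ 0.4  0.4 -0.1] op 43.0
```

View pics/w4.png

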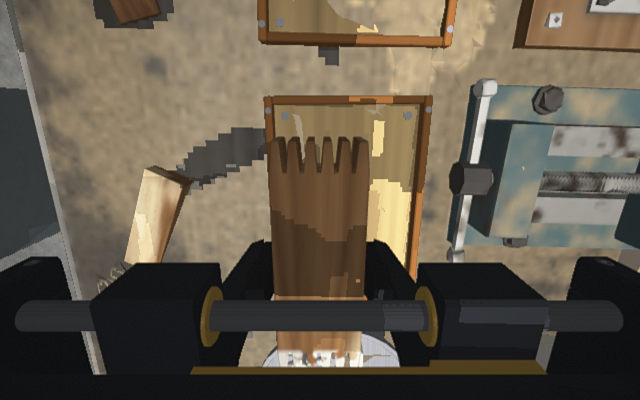

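```bash
python3 - <<'E'
from h import *
c,im=load('w4')
p=ray(c,[(264.5,97),(432,96),(417,240),(258,45),(454,45)],16); print(p.round(1))
q=ray(c,[(188,178),(145,168)],15);print(q.round(1))
E
```

```text
[[522.4 108.2  16. ]
 [639.8 112.1  16. ]
 [642.7   2.5  16. ]
 [518.8 141.   16. ]
 [650.  144.6  16. ]]
[[462.4  48.2  15. ]
 [430.7  55.   15. ]]
```

```bash
python3 - <<'E'
from h import *
from scipy.optimize import least_squares
ct=calibration('top');cs=calibration('side');cw,_=load('w4')
def tri(obs):
    f=lambda P:np.concatenate([(proj(c,P)[0]-np.array(uv)) for c,uv in obs])
    r=least_squares(f,[660,60,30]); print(r.x.round(1),r.fun.round(1))
# vise handle hub
tri([(ct,(350,183.5)),(cw,(470,180))])
tri([(ct,(350,183.5)),(cs,(293,175))])
# vise front jaw near corner top-left & right : top zoom (352,209)->, wrist (515,122)
tri([(ct,(220+352/3,100+209/3)),(cw,(517,122))])
tri([(ct,(220+430/3,100+209/3)),(cw,(490,235))])
E
```

```text
[659.3  60.1  49.6] [ 0.3  0.1  0.  -0.1]
[652.5  61.6  67.3] [ 0.2  1.5 -1.5 -0.2]
[706.6  96.   10.4] [-0.7  0.1  0.   0.2]
[698.   11.1  20.8] [ 3.   2.   0.6 -0.8]
```

```bash
python3 - <<'E'
from h import *
to_c([431,-150,22],0)
E
```

```text
shift [-137.1   89.1 -170.7] turn 1.5 cmd [563.6  24.3 111.1   1.5]
```

```bash
python3 -m handwheel '[[-15,0,-20,0,-1],[-40,0,-50,0,-1],[-67,0,-84,0,-1],[-94,0,-118,0,-1],[-118,10,-148,0,-1],[-137,25,-171,0,-1],[-137,50,-171,0,-1],[-137,72,-171,0,-1],[-137,84,-171,0,-1],[-137,88.5,-171,0,-1]]' && python3 -m handwheel '[[0,0.8,0,0,-1],[0,0.8,0,0,0.3],[0,0.8,0,0,0.3],[0,0.8,0,0,0.3],[0,-4,0,0,0.3],[0,-8.5,0,0,0.3],[0,-8.5,0,0,-1],[0,-8.5,0,0,-1],[0,-8.5,0,0,-1],[0,-8.5,0,0,-1]]'; python3 - <<'E'
from h import *
upd([-137,88.5,-171,0]);upd([0,-8.5,0,0]); st(); print(getc())
E
```

```text
t: 4.98
eef_pos: [429.3, -150.5, 21.0]
tcp_rot: [0.708, -0.706, -0.008, 0.01]
wrist_force: [-16.0, 1.4, 33.6]
opening: 42.6
t: 5.82
eef_pos: [431.3, -150.3, 31.4]
tcp_rot: [-0.707, 0.707, 0.01, -0.009]
wrist_force: [-1.0, 0.1, 6.8]
opening: 42.6
t 5.82 eef [ 431.3 -150.3   31.4] jaw 1.5 yaxis [ 0. -0. -1.] q6 [-0.59  0.5   1.93  0.    0.72 -0.62] F [-1.   0.1  6.8] op 42.6
[431.11940806176426, -150.26864854776113, 31.099999999999994, 1.5]
```

```bash
python3 -m handwheel '[[0,-8.5,0,0,-1],[0,-30,0,0,-1],[0,-60,0,0,-1],[0,-80,5,0,-1],[0,-80,5,0,-1]]'; python3 - <<'E'
from h import *
upd([0,-80,5,0]); st(); shot('w5'); to_c([561,23,100],1.8); to_c([561,23,36],1.8)
E
```

```text
t: 6.23
eef_pos: [432.3, -145.6, 114.6]
tcp_rot: [-0.706, 0.708, 0.011, -0.008]
wrist_force: [0.9, -0.3, -0.9]
opening: 43.0
t 6.23 eef [ 432.3 -145.6  114.6] jaw 1.6 yaxis [ 0.005 -0.003 -1.   ] q6 [-0.58  0.34  1.88  0.    0.92 -0.61] F [ 0.9 -0.3 -0.9] op 43.0
shift [134.4  11.1 164.8] turn -0.3 cmd [ 431.  -145.3  111.1    1.5]
shift [134.4  75.1 164.8] turn -0.3 cmd [ 431.  -145.3  111.1    1.5]
```

View pics/w5.png

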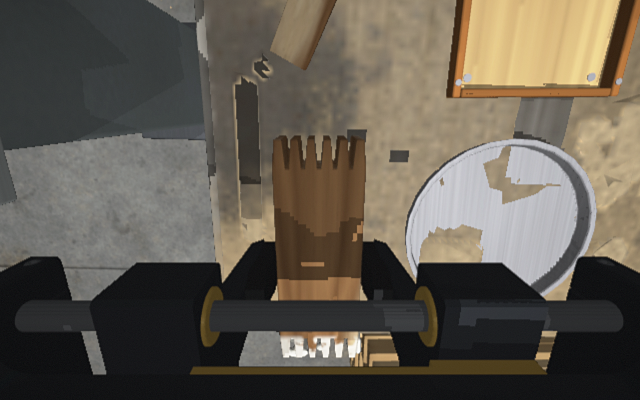

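The block is regripped higher and level (it spans pixels 273–365). Now I'll carry it to the tray.

```bash
python3 -m handwheel '[[15,0,20,0,-1],[40,0,48,0,-1],[65,0,78,0,-1],[90,0,108,0,-1],[112,0,138,0,-1],[128,5,158,0,-1],[134.5,20,165,0,-1],[134.5,40,165,0,-1],[134.5,55,165,0,-1],[134.5,66,165,0,-1]]' && python3 -m handwheel '[[0,5,0,0,-1],[0,8.5,0,0,-1],[0,8.5,0,0,-1]]'; python3 - <<'E'
from h import *
upd([134.5,66,165,0]);upd([0,8.5,0,0]); st(); print(getc())
E
```

```text
t: 7.12
eef_pos: [559.7, 23.6, 42.0]
tcp_rot: [0.707, -0.707, -0.008, 0.011]
wrist_force: [-0.1, 0.5, -1.0]
opening: 42.7
t: 7.37
eef_pos: [560.9, 23.1, 36.8]
tcp_rot: [0.707, -0.707, -0.009, 0.01]
wrist_force: [-0.1, 0.5, -0.1]
opening: 42.7
t 7.37 eef [560.9  23.1  36.8] jaw 1.5 yaxis [-0.001  0.    -1.   ] q6 [-0.17  0.65  1.6  -0.    0.88 -0.19] F [-0.1  0.5 -0.1] op 42.7
[561.1232370586383, 23.19389624549251, 36.599999999999994, 1.5]
```

```bash
python3 -m handwheel '[[0,0,0,0,0.25],[0,0,0,0,0.25],[0,0,0,0,0.25],[0,-20,0,0,0.25],[0,-55,0,0,0.4],[0,-95,0,0,1],[0,-130,0,0,1],[0,-130,0,0,1]]'; python3 - <<'E'
from h import *
upd([0,-130,0,0]); st(); shot('t6','top'); shot('w6'); to_c([410,-30,200],-25)
_,im=load('t6'); cv2.imwrite('pics/t6z.png',cv2.resize(im[170:300,210:470],None,fx=3,fy=3,interpolation=cv2.INTER_CUBIC))
E
```

```text
t: 8.03
eef_pos: [563.6, 22.9, 173.8]
tcp_rot: [-0.706, 0.708, 0.014, -0.005]
wrist_force: [-0.0, 0.3, 1.0]
opening: 80.0
t 8.03 eef [563.6  22.9 173.8] jaw 1.5 yaxis [ 0.012 -0.002 -1.   ] q6 [-0.17  0.47  1.5   0.    1.16 -0.19] F [-0.   0.3  1. ] op 80.0
shift [-152.5  -33.4  -49.2] turn 26.5 cmd [561.1  23.2 166.6   1.5]
```

View pics/t6z.png

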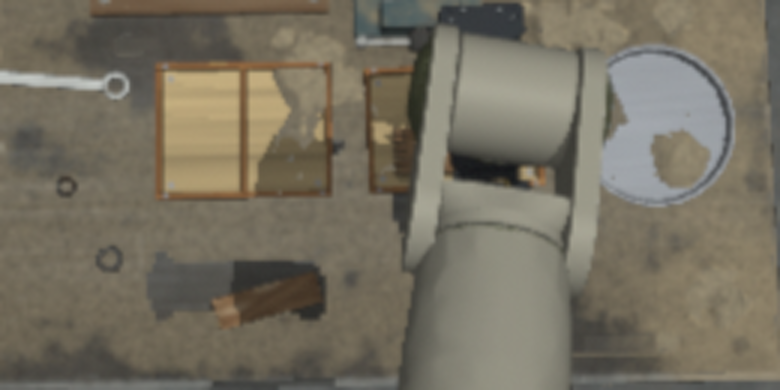

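View pics/w6.png

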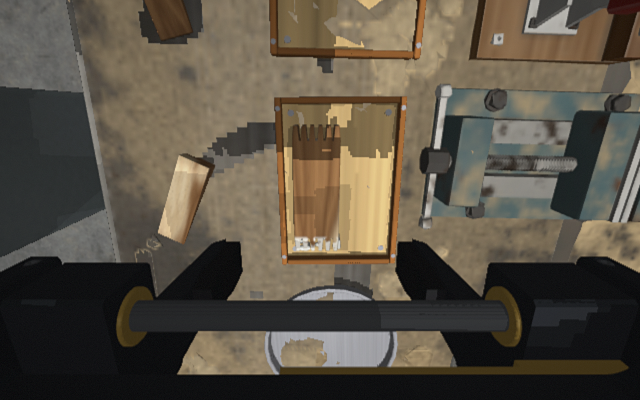

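```bash
python3 - <<'E'
from h import *
_,im=load('w6'); cv2.imwrite('pics/w6z.png',cv2.resize(im[140:260,110:260],None,fx=5,fy=5,interpolation=cv2.INTER_NEAREST))
E
```

```text
(no output)
```

View pics/w6z.png

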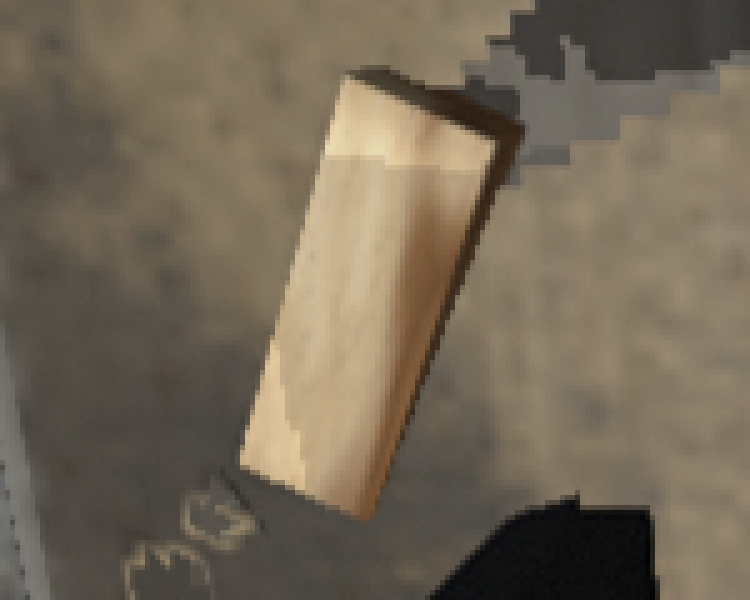

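```bash
python3 - <<'E'
from h import *
c,_=load('w6')
f=lambda u,v:(110+u/5-.4,140+v/5-.4)
a=ray(c,[f(347,77),f(497,142)],20)[:,:2]; b=ray(c,[f(240,466),f(370,520)],3)[:,:2]
print(a.round(1),b.round(1)); A=a.mean(0);B=b.mean(0); d=A-B; L=np.linalg.norm(d)
print('len',L,'w',np.linalg.norm(a[0]-a[1]),np.linalg.norm(b[0]-b[1]),'dir',np.degrees(np.arctan2(d[1],d[0])),'mid',(A+B)/2,'grasp',(A+B)/2+d/L*15)
g=(A+B)/2+d/L*15; to_c([g[0],g[1],18.5],np.degrees(np.arctan2(d[1],d[0]))-90)
E
```

```text
[[433.3  55.5]
 [460.1  44. ]] [[394.  -30.5]
 [420.2 -42.5]]
len 94.92485611963197 w 29.14842986744975 28.83520968199147 dir 65.30483637783888 mid [426.90765236   6.62653407] grasp [433.17450813  20.25468577]
shift [-128.   148.1    0.4] turn 26.2 cmd [561.1  23.2 166.6   1.5]
```

```bash
python3 -m handwheel '[[-15,0,0,6,1],[-45,0,0,12,1],[-80,0,0,19,1],[-108,15,0,26.2,1],[-124,40,0,26.2,1],[-128,75,0,26.2,1],[-128,110,0,26.2,1],[-128,132,0,26.2,1],[-128,143,0,26.2,1],[-128,146.6,0,26.2,1]]' && python3 -m handwheel '[[0,0,0,0,1],[0,0,0,0,-1],[0,0,0,0,-1],[0,0,0,0,-1],[0,0,0,0,-1],[0,0,0,0,-1],[0,0,0,0,-1],[0,0,0,0,-1],[0,0,0,0,-1],[0,0,0,0,-1]]'; python3 - <<'E'
from h import *
upd([-128,146.6,0,26.2]);st(); to_c([575,190,100],-88)
E
```

```text
t: 8.97
eef_pos: [430.7, 20.3, 17.5]
tcp_rot: [0.691, -0.691, 0.154, -0.149]
wrist_force: [-20.8, 3.0, 42.3]
opening: 88.1
t: 9.8
eef_pos: [433.0, 19.9, 20.0]
tcp_rot: [0.691, -0.691, 0.151, -0.151]
wrist_force: [-0.3, 0.5, 0.4]
opening: 30.4
t 9.8 eef [433.   19.9  20. ] jaw -24.7 yaxis [ 0.  0. -1.] q6 [-0.23  0.49  2.    0.    0.66  0.2 ] F [-0.3  0.5  0.4] op 30.4
shift [ 57.8 -80.  213.9] turn 63.3 cmd [433.2  19.8  20.  -24.7]
```

```bash
python3 - <<'E'
from h import *
to_c([520,189,110],-90.5)
E
python3 -m handwheel '[[0,-10,0,0,-1],[0,-30,0,0,-1],[0,-60,0,6,-1],[0,-90,10,13,-1],[8,-90,40,20,-1],[16,-90,75,27,-1],[22,-90,110,34,-1],[8,-90,145,41,-1],[8,-90,175,48,-1],[8,-90,190,54,-1]]'; python3 - <<'E'
from h import *
upd([8,-90,190,54]); st(); to_c([530,189,110],-90.5)
E
```

```text
shift [  8.2 -90.  190. ] turn 65.8 cmd [433.2  19.8  20.  -24.7]
t: 10.63
eef_pos: [519.9, 192.4, 109.9]
tcp_rot: [0.546, -0.546, 0.449, -0.449]
wrist_force: [-0.4, 0.3, -0.2]
opening: 29.3
t 10.63 eef [519.9 192.4 109.9] jaw -78.9 yaxis [ 0.     0.001 -1.   ] q6 [0.14 0.53 1.58 0.   1.03 1.52] F [-0.4  0.3 -0.2] op 29.3
shift [ 2.1  0.  10. ] turn 11.8 cmd [519.8 189.1 110.  -78.7]
```

```bash
python3 -m handwheel '[[0,0,5,6,-1],[2,0,10,11.8,-1],[2,0,10,11.8,-1],[2,0,10,11.8,-1]]'; python3 - <<'E'
from h import *
upd([2,0,10,11.8]); st(); shot('w7')
E
```

```text
t: 10.97
eef_pos: [529.6, 189.1, 109.8]
tcp_rot: [0.499, -0.499, 0.501, -0.501]
wrist_force: [-0.7, 0.0, 0.4]
opening: 29.6
t 10.97 eef [529.6 189.1 109.8] jaw -90.3 yaxis [-0.001 -0.    -1.   ] q6 [0.13 0.55 1.56 0.   1.04 1.71] F [-0.7  0.   0.4] op 29.6
```

View pics/w7.png

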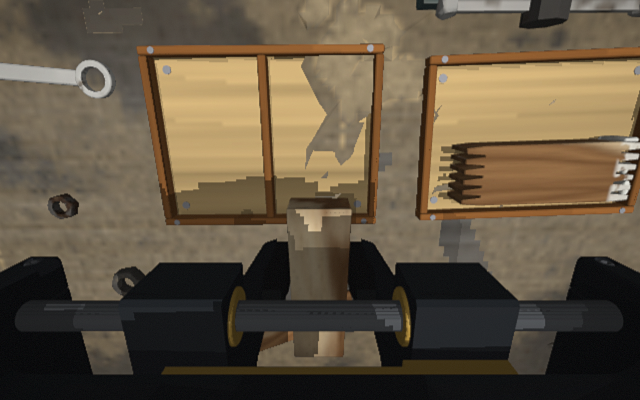

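```bash
python3 - <<'E'
from h import *
c,_=load('w7')
p=ray(c,[(138,46),(383,44),(374,223),(166,223.5),(263,55),(269,218)],16)[:,:2]; print(p.round(1).tolist(), p[:4].mean(0))
print(ray(c,[(287,210),(351,210)],110).round(1), ray(c,[(293,357),(343,357)],93).round(1))
s=ray(c,[(63,206),(127,280)],10);print('nuts',s.round(1))
print('spanner ring',ray(c,[(96,78)],5).round(1))
E
```

```text
[[647.4, 309.9], [647.6, 145.3], [519.4, 145.2], [519.9, 310.7], [641.4, 226.2], [524.1, 228.5]] [583.56862182 227.78285695]
[[562.1 203.3 110. ]
 [562.  174.2 110. ]] [[462.6 205.   93. ]
 [462.5 174.7  93. ]]
nuts [[533.  394.5  10. ]
 [465.3 356.   10. ]]
spanner ring [[628.7 350.2   5. ]]
```

```bash
python3 - <<'E'
from h import *
to_c([601,187,25.3],-90.5)
E
```

```text
shift [ 1.5 84.7 71. ] turn -0.0 cmd [530.  189.1 110.  -90.5]
```

```bash
python3 -m handwheel '[[1,0,12,0,-1],[1.5,0,35,0,-1],[1.5,0,58,0,-1],[1.5,5,71,0,-1],[1.5,20,71,0,-1],[1.5,40,71,0,-1],[1.5,58,71,0,-1],[1.5,71,71,0,-1],[1.5,79,71,0,-1],[1.5,84,71,0,-1]]' && python3 -m handwheel '[[0,0.7,0,0,-1],[0,0.7,0,0,-1],[0,0.7,0,0,-0.15],[0,0.7,0,0,-0.15],[0,0.7,0,0,-0.15],[0,0.7,0,0,-0.15],[0,-8,0,0,-0.15],[0,-25,0,0,-0.15],[0,-60,0,0,0.4],[0,-90,-10,0,1]]'; python3 - <<'E'
from h import *
upd([1.5,84,71,0]); upd([0,-90,-10,0]); st(); to_c([420,160,130],15); print(getc())
E
```

```text
t: 11.85
eef_pos: [600.5, 187.0, 25.3]
tcp_rot: [0.498, -0.498, 0.502, -0.502]
wrist_force: [-0.3, 0.4, 0.5]
opening: 29.8
t: 12.68
eef_pos: [591.5, 187.0, 117.9]
tcp_rot: [-0.498, 0.498, -0.502, 0.502]
wrist_force: [1.0, 0.2, 0.1]
opening: 48.9
t 12.68 eef [591.5 187.  117.9] jaw -90.5 yaxis [ 0.001  0.    -1.   ] q6 [ 0.12  0.65  1.36 -0.    1.14  1.7 ] F [1.  0.2 0.1] op 48.9
shift [  28.6  -14.  -170.8] turn 74.5 cmd [591.  187.1 116.  -90.5]
[591.0125352818034, 187.0828345770882, 116.0, -90.5]
```

```bash
python3 -m handwheel '[[0,-20,0,0,1],[0,-40,-15,-7,1],[4,-50,-40,-14,1],[10,-50,-75,-21,1],[16,-50,-110,-28,1],[20,-50,-140,-35,1],[22,-50,-165,-42,1],[22,-50,-181,-49,1],[22,-50,-181,-56,1],[22,-50,-181,-63,1]]' && python3 -m handwheel '[[0,0,0,-7,1],[0,0,0,-14,1],[0,0,0,-21,1],[0,0,0,-28,1],[0,0,0,-35,1],[0,0,0,-42.5,1],[0,0,0,-42.5,1]]'; python3 - <<'E'
from h import *
upd([22,-50,-181,-63]); upd([0,0,0,-42.5]); st();print(getc()); c,im=shot('w8'); shot('t8','top')
cv2.imwrite('pics/w8b.png',im)
E
```

```text
t: 13.52
eef_pos: [409.0, 166.7, 167.1]
tcp_rot: [0.688, -0.687, 0.165, -0.166]
wrist_force: [0.8, 0.1, 0.3]
opening: 88.4
t: 14.1
eef_pos: [409.7, 166.7, 166.7]
tcp_rot: [-0.701, 0.701, 0.094, -0.094]
wrist_force: [0.3, -0.4, -0.4]
opening: 87.9
t 14.1 eef [409.7 166.7 166.7] jaw 15.3 yaxis [ 0.001  0.    -1.   ] q6 [ 0.12  0.23  1.86 -0.    1.05 -0.15] F [ 0.3 -0.4 -0.4] op 87.9
[409.82744342622414, 166.66317519488211, 166.0, 15.0]
```

View pics/w8.png

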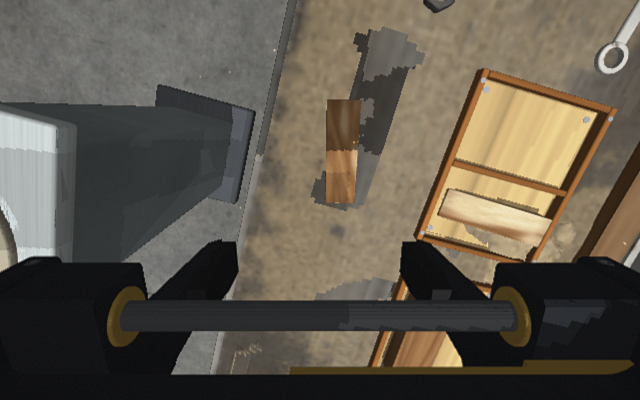

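```bash
python3 - <<'E'
from h import *
_,im=load('w8'); cv2.imwrite('pics/w8z.png',cv2.resize(im[90:210,290:410],None,fx=5,fy=5,interpolation=cv2.INTER_NEAREST))
cv2.imwrite('pics/w8y.png',cv2.resize(im[60:260,405:605],None,fx=3,fy=3,interpolation=cv2.INTER_CUBIC))
E
```

```text
(no output)
```

View pics/w8z.png

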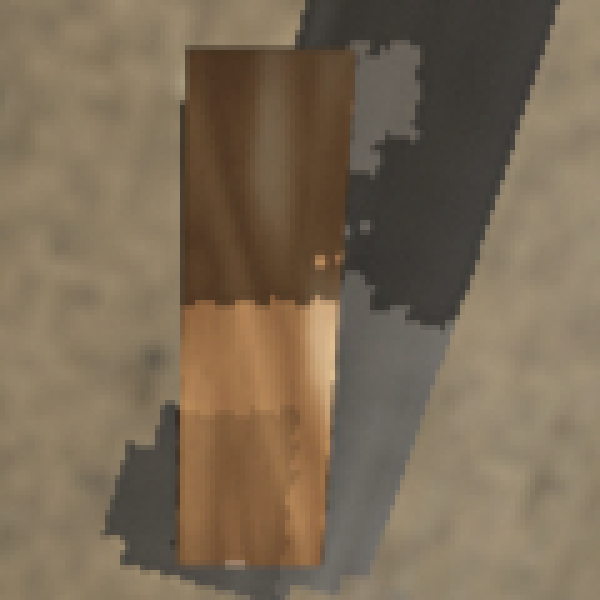

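View pics/w8y.png

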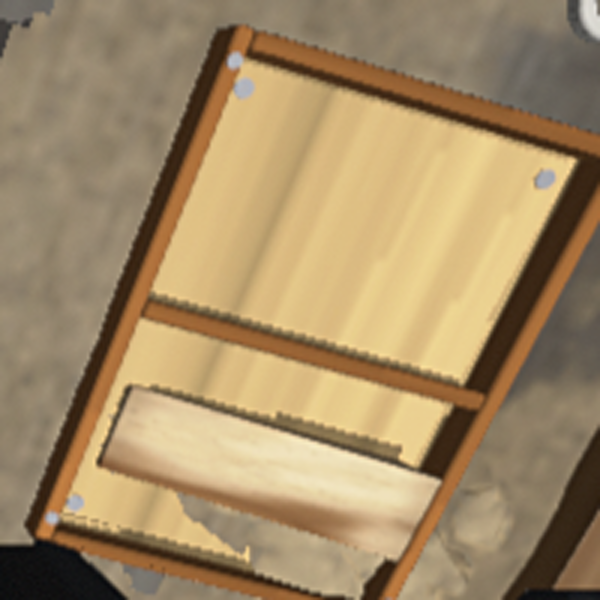

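```bash
python3 - <<'E'
from h import *
c,_=load('w8')
g=lambda u,v:(405+u/3-.33,60+v/3-.33)
b=ray(c,[g(132,385),g(98,465)],8)[:,:2]; a=ray(c,[g(440,485),g(405,560)],25)[:,:2]
print('B thin',b.round(1).tolist(),'thick',a.round(1).tolist(), 'mid',(a.mean(0)+b.mean(0))/2, np.linalg.norm(a.mean(0)-b.mean(0)))
f=lambda u,v:(290+u/5-.4,90+v/5-.4)
a=ray(c,[f(187,47),f(354,49)],20)[:,:2]; b=ray(c,[f(178,565),f(323,565)],3)[:,:2]
A=a.mean(0);B=b.mean(0); d=A-B; L=np.linalg.norm(d); ang=np.degrees(np.arctan2(d[1],d[0]))
print(a.round(1).tolist(),b.round(1).tolist(),'len',L,'dir',ang,'mid',(A+B)/2)
G=A-d/L*33; print('grasp',G); to_c([G[0],G[1],20],ang-90)
E
```

```text
B thin [[533.9, 202.7], [533.5, 173.6]] thick [[633.8, 200.0], [635.4, 173.1]] mid [584.17417731 187.33770906] 100.90881549627896
[[394.7, 250.7], [422.9, 258.1]] [[420.4, 154.4], [449.0, 162.2]] len 99.53582239353592 dir 105.11520056153917 mid [421.74350639 206.37342396]
grasp [417.37109515 222.56122387]
shift [ 21.8 146.   52. ] turn -0.1 cmd [409.8 166.7 166.   15. ]
```

```bash
python3 -m handwheel '[[8,5,20,0,1],[18,25,42,0,1],[22,55,52,0,1],[22,85,52,0,1],[22,110,52,0,1],[22,126,52,0,1],[22,137,52,0,1],[22,143,52,0,1],[22,146,52,0,1],[22,146,52,0,1]]' && python3 -m handwheel '[[0,0,0,0,-1],[0,0,0,0,-1],[0,0,0,0,-1],[0,0,0,0,-1],[0,0,0,0,-1],[0,0,0,0,-1],[0,0,0,0,-1],[0,0,0,0,-1],[0,0,0,0,-1],[0,0,0,0,-1]]'; python3 - <<'E'
from h import *
upd([22,146,52,0]);st(); print(getc()); to_c([566.5,268,110],89.5)
E
```

```text
t: 15.03
eef_pos: [417.4, 222.6, 20.0]
tcp_rot: [-0.701, 0.701, 0.092, -0.092]
wrist_force: [0.1, 0.4, 0.9]
opening: 88.1
t: 15.87
eef_pos: [417.4, 222.6, 20.0]
tcp_rot: [-0.701, 0.701, 0.093, -0.093]
wrist_force: [0.0, -0.2, 1.0]
opening: 29.7
t 15.87 eef [417.4 222.6  20. ] jaw 15.0 yaxis [-0. -0. -1.] q6 [ 0.24  0.54  1.88 -0.    0.71 -0.02] F [ 0.  -0.2  1. ] op 29.7
[417.6192212592526, 222.5853371541691, 20.0, 15.0]
shift [155.6 -90.    5.3] turn -74.5 cmd [417.6 222.6  20.   15. ]
```

```bash
python3 -m handwheel '[[0,-10,0,0,-1],[0,-30,0,0,-1],[0,-60,0,-7,-1],[10,-90,0,-14,-1],[35,-90,0,-21,-1],[65,-90,0,-28,-1],[95,-90,0,-35,-1],[120,-90,2,-42,-1],[142,-90,5,-49,-1],[155.6,-90,5.3,-56,-1]]' && python3 -m handwheel '[[0,0,0,-7,-1],[0,0,0,-14,-1],[0,0,0,-18.5,-1],[0,0,0,-18.5,-1],[0,0,0,-18.5,-1]]'; python3 - <<'E'
from h import *
upd([155.6,-90,5.3,-56]);upd([0,0,0,-18.5]);st(); print(getc()); shot('w9'); to_c([566.5,268.5,25.3],89.5)
E
```

```text
t: 16.7
eef_pos: [567.8, 268.7, 110.6]
tcp_rot: [-0.574, 0.574, 0.413, -0.412]
wrist_force: [0.1, 0.1, -0.8]
opening: 29.8
t: 17.12
eef_pos: [566.2, 268.1, 110.5]
tcp_rot: [-0.503, 0.503, 0.497, -0.497]
wrist_force: [0.8, 0.5, -0.7]
opening: 29.7
t 17.12 eef [566.2 268.1 110.5] jaw 89.4 yaxis [ 0.  0. -1.] q6 [ 0.26  0.67  1.34  0.    1.13 -1.3 ] F [ 0.8  0.5 -0.7] op 29.7
[566.5455388907883, 267.9769874514534, 110.0, 89.5]
shift [ 0.5 84.7  0.1] turn -0.0 cmd [566.5 268.  110.   89.5]
```

View pics/w9.png

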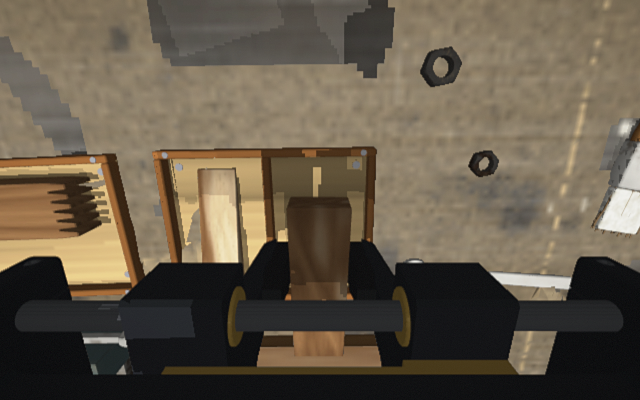

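```bash
python3 -m handwheel '[[0,10,0,0,-1],[0,30,0,0,-1],[0,52,0,0,-1],[0,68,0,0,-1],[0,77,0,0,-1],[0,82,0,0,-1],[0,84.7,0,0,-1],[0,84.7,0,0,-1],[0,84.7,0,0,-1]]' && python3 -m handwheel '[[0,0,0,0,-0.15],[0,0,0,0,-0.15],[0,0,0,0,-0.15],[0,0,0,0,-0.15],[0,-8,0,0,-0.15],[0,-25,0,0,-0.15],[0,-60,0,0,0.4],[0,-100,0,0,1],[0,-140,0,0,1],[0,-140,0,0,1]]'; python3 - <<'E'
from h import *
upd([0,84.7,0,0]);upd([0,-140,0,0]);st(); print(getc()); shot('w10')
E
```

```text
t: 17.92
eef_pos: [566.7, 268.2, 26.1]
tcp_rot: [-0.502, 0.502, 0.498, -0.497]
wrist_force: [0.4, -0.4, -0.6]
opening: 29.8
t: 18.75
eef_pos: [568.9, 268.9, 174.5]
tcp_rot: [-0.499, 0.504, 0.502, -0.494]
wrist_force: [0.3, 0.5, 0.3]
opening: 62.2
t 18.75 eef [568.9 268.9 174.5] jaw 89.6 yaxis [ 0.013  0.004 -1.   ] q6 [ 0.26  0.6   1.28  0.    1.25 -1.31] F [0.3 0.5 0.3] op 62.2
[566.5455388907883, 267.9769874514534, 165.3, 89.5]
```

View pics/w10.png

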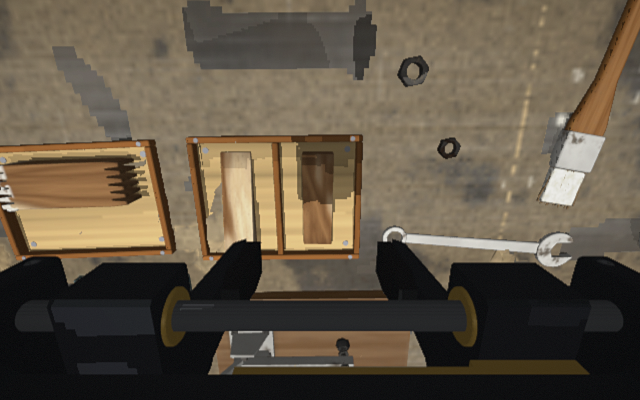

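```bash
python3 - <<'E'
from h import *
st(); c,im=shot('w11'); st()
a=cv2.resize(im[45:95,385:445],None,fx=8,fy=8,interpolation=cv2.INTER_CUBIC);b=cv2.resize(im[130:170,425:475],None,fx=8,fy=8,interpolation=cv2.INTER_CUBIC)
cv2.imwrite('pics/w11a.png',a);cv2.imwrite('pics/w11b.png',b)
E
```

```text
t 18.8 eef [567.8 268.6 170.4] jaw 89.5 yaxis [ 0.009  0.002 -1.   ] q6 [ 0.26  0.61  1.28  0.    1.24 -1.31] F [-0.9  0.2 -0.6] op 66.1
t 18.85 eef [566.7 268.2 167.2] jaw 89.5 yaxis [ 0.003  0.001 -1.   ] q6 [ 0.26  0.61  1.29  0.    1.24 -1.31] F [ 0.1 -0.4 -0.2] op 69.9
```

View pics/w11a.png

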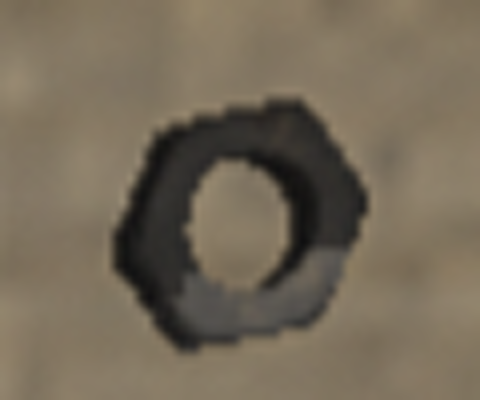

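View pics/w11b.png

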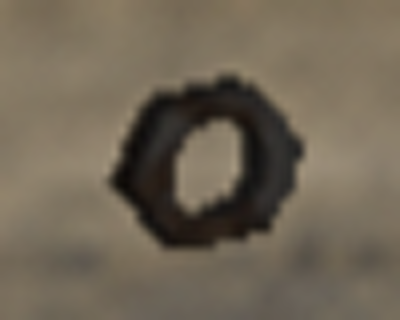

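```bash
python3 - <<'E'
from h import *
c,im=load('w11')
print(ray(c,[(385+242/8,45+222/8),(425+208/8,130+165/8)],5).round(1))
print('brush',ray(c,[(541,200),(572,140)],8).round(1))
to_c([562,385,110],72)
E
```

```text
[[462.  357.6   5. ]
 [532.6 398.8   5. ]]
brush [[583.1 495.5   8. ]
 [523.1 512.4   8. ]]
shift [117.   55.3   5.6] turn 17.5 cmd [566.5 268.  165.3  89.5]
```

```bash
python3 -m handwheel '[[15,0,1,5,1],[40,10,3,11,1],[68,25,5,17.5,1],[95,40,5.6,17.5,1],[112,52,5.6,17.5,1],[117,55,5.6,17.5,1],[117,55,5.6,17.5,1],[117,55,5.6,17.5,1]]';python3 - <<'E'
from h import *
upd([117,55,5.6,17.5]);st();print(getc()); c,im=shot('w12')
E
```

```text
t: 19.52
eef_pos: [561.7, 384.3, 110.1]
tcp_rot: [-0.572, 0.572, 0.415, -0.416]
wrist_force: [0.9, 0.3, 0.4]
opening: 88.0
t 19.52 eef [561.7 384.3 110.1] jaw 72.0 yaxis [-0.001 -0.001 -1.   ] q6 [ 0.43  0.78  1.13 -0.    1.23 -0.83] F [0.9 0.3 0.4] op 88.0
[561.9667567749386, 385.0214010487523, 110.30000000000001, 72.0]
```

View pics/w12.png

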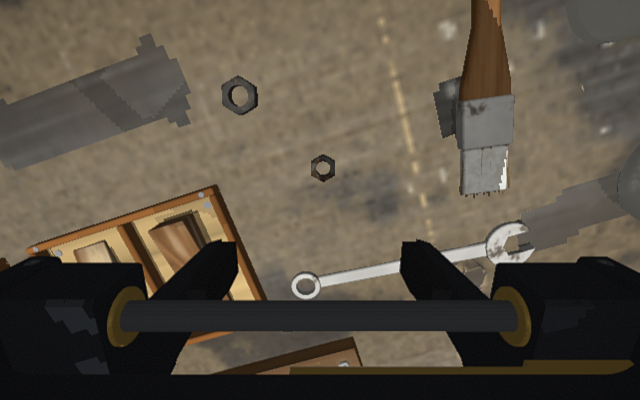

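```bash
python3 - <<'E'
from h import *
c,im=load('w12')
a=cv2.resize(im[65:125,205:275],None,fx=6,fy=6,interpolation=cv2.INTER_CUBIC);b=cv2.resize(im[140:200,290:360],None,fx=6,fy=6,interpolation=cv2.INTER_CUBIC)
cv2.imwrite('pics/w12z.png',np.hstack([a,b])[:, :800])
print(ray(c,[(239,96)],6.5).round(1),ray(c,[(323,168)],5).round(1))
E
```

```text
[[462.3 355.2   6.5]] [[532.5 397.4   5. ]]
```

View pics/w12z.png

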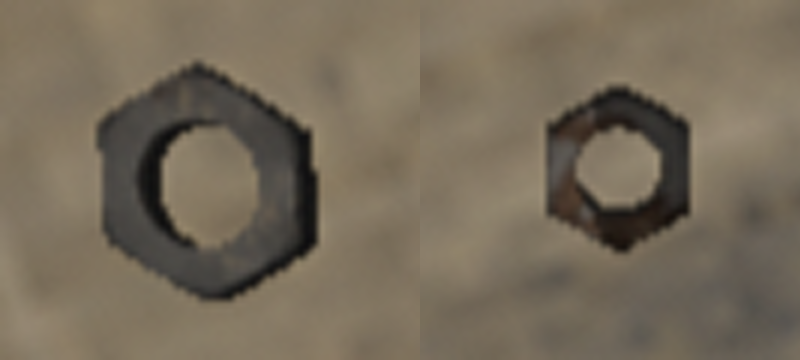

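```bash
python3 - <<'E'
from h import *
to_c([532.5,397.4,18.7],72)
E
```

```text
shift [ 2.7 91.6 31.8] turn -0.0 cmd [562.  385.  110.3  72. ]
```

```bash
python3 -m handwheel '[[1,5,12,0,1],[2.7,20,28,0,0.6],[2.7,42,31.8,0,0.3],[2.7,62,31.8,0,0],[2.7,76,31.8,0,0],[2.7,84,31.8,0,0],[2.7,89,31.8,0,0],[2.7,91.6,31.8,0,0],[2.7,91.6,31.8,0,0],[2.7,91.6,31.8,0,-1]]' && python3 -m handwheel '[[0,0,0,0,-1],[0,0,0,0,-1],[0,0,0,0,-1],[0,0,0,0,-1],[0,0,0,0,-1],[0,0,0,0,-1]]'; python3 - <<'E'
from h import *
upd([2.7,91.6,31.8,0]);st();print(getc())
E
```

```text
t: 20.4
eef_pos: [532.7, 397.6, 19.6]
tcp_rot: [-0.572, 0.572, 0.416, -0.415]
wrist_force: [0.5, -0.3, 0.3]
opening: 39.5
t: 20.9
eef_pos: [532.3, 397.6, 19.1]
tcp_rot: [-0.572, 0.572, 0.416, -0.416]
wrist_force: [-1.2, 0.1, 3.0]
opening: 18.2
t 20.9 eef [532.3 397.6  19.1] jaw 72.0 yaxis [ 0.001  0.    -1.   ] q6 [ 0.47  0.86  1.25  0.    1.03 -0.79] F [-1.2  0.1  3. ] op 18.2
[532.5575054415651, 397.4159940638725, 18.700000000000017, 72.0]
```

```bash
python3 - <<'E'
from h import *
to_c([582,-190,110],72)
E
python3 -m handwheel '[[0,-8,0,0,-1],[0,-25,0,0,-1],[0,-50,0,0,-1],[0,-75,0,0,-1],[-15,-90,-6,0,-1],[-40,-90,-16,0,-1],[-70,-90,-27,0,-1],[-105,-90,-40,0,-1],[-140,-90,-54,0,-1],[-175,-90,-67,0,-1]]'; python3 - <<'E'
from h import *
upd([-175,-90,-67,0]);st();print(getc())
to_c([582,-190,110],72)
E
```

```text
shift [-543.4  -91.3 -228.5] turn -0.0 cmd [532.6 397.4  18.7  72. ]
t: 21.73
eef_pos: [541.7, 208.8, 109.2]
tcp_rot: [-0.572, 0.572, 0.416, -0.416]
wrist_force: [1.0, -0.2, -0.7]
opening: 18.1
t 21.73 eef [541.7 208.8 109.2] jaw 72.1 yaxis [ 0. -0. -1.] q6 [ 0.17  0.58  1.5  -0.    1.06 -1.09] F [ 1.  -0.2 -0.7] op 18.1
[542.2003180177246, 210.27696508909918, 108.70000000000002, 72.0]
shift [-368.4   -1.3 -161.5] turn -0.0 cmd [542.2 210.3 108.7  72. ]
```

```bash
python3 -m handwheel '[[-34,0,-15,0,-1],[-70,0,-31,0,-1],[-106,0,-46,0,-1],[-142,0,-62,0,-1],[-178,0,-78,0,-1],[-214,0,-94,0,-1],[-250,0,-110,0,-1],[-286,0,-125,0,-1],[-318,0,-140,0,-1],[-345,0,-152,0,-1]]' && python3 -m handwheel '[[-18,0,-8,0,-1],[-23.5,0,-9.5,0,-1],[-23.5,0,-9.5,0,-1],[-23.5,0,-9.5,0,-1]]';  python3 - <<'E'
from h import *
upd([-345,0,-152,0]);upd([-23.5,0,-9.5,0]);st();print(getc())
shot('w13')
E
```

```text
t: 22.57
eef_pos: [580.0, -167.4, 109.2]
tcp_rot: [-0.572, 0.572, 0.415, -0.415]
wrist_force: [0.3, -0.1, -0.0]
opening: 17.8
t: 22.9
eef_pos: [581.8, -189.0, 108.8]
tcp_rot: [0.572, -0.572, -0.416, 0.416]
wrist_force: [-0.2, 0.3, 0.3]
opening: 18.1
t 22.9 eef [ 581.8 -189.   108.8] jaw 72.1 yaxis [-0.     0.001 -1.   ] q6 [-0.51  0.64  1.39  0.    1.11 -1.76] F [-0.2  0.3  0.3] op 18.1
[581.9231829722237, -190.09360575721894, 108.70000000000002, 72.0]
```

View pics/w13.png

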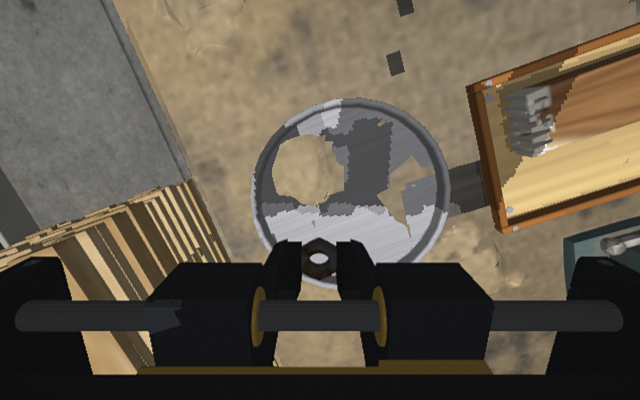

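```bash
python3 -m handwheel '[[0,15,0,0,-1],[0,40,0,0,-1],[0,60,0,0,-1],[0,72,0,0,-1],[0,79,0,0,-1],[0,83,0,0,-1],[0,84.7,0,0,-1],[0,84.7,0,0,-1],[0,84.7,0,0,-1]]' && python3 -m handwheel '[[0,0,0,0,-0.35],[0,0,0,0,-0.35],[0,0,0,0,-0.35],[0,0,0,0,-0.35],[0,-10,0,0,-0.35],[0,-35,0,0,-0.35],[0,-70,0,0,0],[0,-90,0,0,0],[0,-90,0,0,0]]'; python3 - <<'E'
from h import *
upd([0,84.7,0,0]);upd([0,-90,0,0]);st();print(getc())
shot('w14'); to_c([467,331,110],76)
E
```

```text
t: 23.7
eef_pos: [582.4, -190.1, 24.9]
tcp_rot: [-0.571, 0.572, 0.416, -0.416]
wrist_force: [1.1, -1.4, -0.8]
opening: 17.8
t: 24.45
eef_pos: [583.8, -190.9, 119.6]
tcp_rot: [-0.569, 0.575, 0.417, -0.415]
wrist_force: [-0.1, 0.3, 0.1]
opening: 43.8
t 24.45 eef [ 583.8 -190.9  119.6] jaw 72.0 yaxis [ 0.008 -0.004 -1.   ] q6 [-0.51  0.63  1.38  0.    1.12 -1.76] F [-0.1  0.3  0.1] op 43.8
[581.9231829722237, -190.09360575721894, 114.00000000000001, 72.0]
shift [460.1   4.  270.3] turn -4.0 cmd [ 581.9 -190.1  114.    72. ]
```

View pics/w14.png

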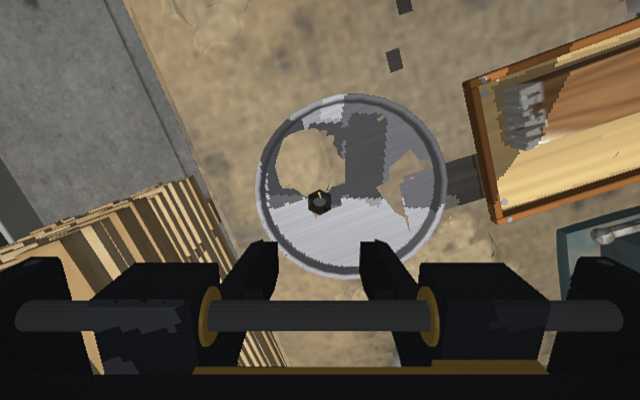

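```bash
python3 - <<'E'
from h import *
p=[462.3,355.2]; to_c([491,348,114],76)
E
python3 -m handwheel '[[15,0,7,0,0.3],[48,0,22,0,0.3],[84,0,37,0,0.3],[120,0,52,0,0.3],[156,0,67,0,0.3],[192,0,82,0,0.3],[228,0,97,0,0.3],[264,0,112,0,0.3],[300,0,127,0,0.3],[336,0,142,0,0.3]]'; python3 - <<'E'
from h import *
upd([336,0,142,0]);st();print(getc())
to_c([491,348,110],76)
E
```

```text
shift [483.7   0.  252.8] turn -4.0 cmd [ 581.9 -190.1  114.    72. ]
t: 25.33
eef_pos: [548.7, 175.9, 112.7]
tcp_rot: [0.572, -0.571, -0.415, 0.417]
wrist_force: [0.2, -0.5, 0.4]
opening: 57.0
t 25.33 eef [548.7 175.9 112.7] jaw 72.1 yaxis [-0.003 -0.    -1.   ] q6 [ 0.11  0.57  1.51  0.    1.07 -1.15] F [ 0.2 -0.5  0.4] op 57.0
[550.7028677682943, 173.3417969191952, 114.00000000000001, 72.0]
shift [147.7   4.  110.8] turn -4.0 cmd [550.7 173.3 114.   72. ]
```

```bash
python3 -m handwheel '[[28,0,21,-1,0.3],[56,0,42,-2,0.3],[84,2,63,-3,0.3],[110,4,83,-4,0.3],[133,4,100,-4,0.3],[147.7,4,110.8,-4,0.3],[147.7,4,110.8,-4,0.3],[147.7,4,110.8,-4,0.3]]'; python3 - <<'E'
from h import *
upd([147.7,4,110.8,-4]);st();print(getc()); c,im=shot('w15')
u,v=proj(c,[462.3,355.2,6.5])[0]; print(u,v); u=int(u);v=int(v)
cv2.imwrite('pics/w15z.png',cv2.resize(im[v-40:v+40,u-50:u+50],None,fx=6,fy=6,interpolation=cv2.INTER_CUBIC)); print(u-50,v-40)
E
```

```text
t: 26.0
eef_pos: [489.3, 348.5, 108.8]
tcp_rot: [0.557, -0.556, -0.435, 0.437]
wrist_force: [-0.1, -0.7, -0.7]
opening: 57.4
t 26.0 eef [489.3 348.5 108.8] jaw 76.1 yaxis [-0.002 -0.001 -1.   ] q6 [ 0.42  0.62  1.43 -0.    1.09 -0.9 ] F [-0.1 -0.7 -0.7] op 57.4
[490.967615831971, 348.0519273527335, 110.00000000000001, 76.0]
318.7076213115817 173.7670556217394
268 133
```

View pics/w15z.png

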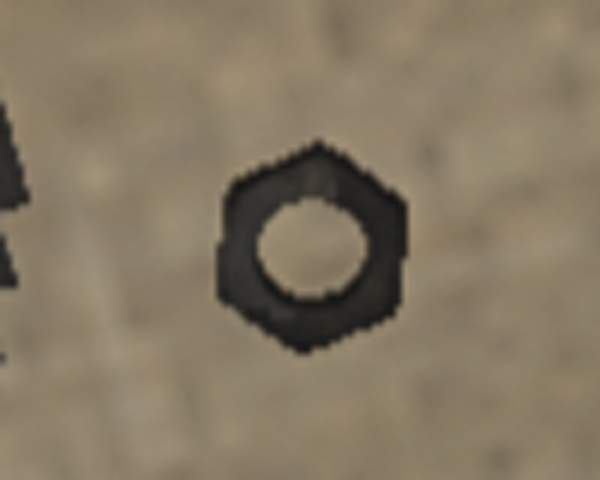

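```bash
python3 - <<'E'
from h import *
c,_=load('w15'); p=ray(c,[(320,174)],9)[0]; print(p); to_c([p[0],p[1],19],71.8)
E
```

```text
[462.22834387 356.25403904   9.        ]
shift [ 1.  91.  29.9] turn 4.2 cmd [491.  348.1 110.   76. ]
```

```bash
python3 -m handwheel '[[1,5,12,2,0.2],[1,20,26,4.2,0.2],[1,42,30,4.2,0.2],[1,62,30,4.2,0.2],[1,76,30,4.2,0.2],[1,84,30,4.2,0.1],[1,89,30,4.2,0.1],[1,91,30,4.2,0],[1,91,30,4.2,0],[1,91,30,4.2,-1]]' && python3 -m handwheel '[[0,0,0,0,-1],[0,0,0,0,-1],[0,0,0,0,-1],[0,0,0,0,-1],[0,0,0,0,-1],[0,0,0,0,-1]]'; python3 - <<'E'
from h import *
upd([1,91,30,4.2]);st();print(getc()); to_c([582,-135,110],71.8)
E
```

```text
t: 26.88
eef_pos: [462.2, 356.3, 19.7]
tcp_rot: [-0.573, 0.573, 0.415, -0.414]
wrist_force: [0.8, -0.3, -0.4]
opening: 39.3
t: 27.38
eef_pos: [462.0, 356.4, 19.5]
tcp_rot: [-0.573, 0.573, 0.415, -0.415]
wrist_force: [-0.8, -0.9, 5.2]
opening: 23.1
t 27.38 eef [462.  356.4  19.5] jaw 71.8 yaxis [ 0.001  0.    -1.   ] q6 [ 0.46  0.72  1.54 -0.    0.88 -0.8 ] F [-0.8 -0.9  5.2] op 23.1
[462.10066593929076, 356.27987994699953, 19.000000000000014, 71.8]
shift [-429.3  -91.  -267.3] turn -0.0 cmd [462.1 356.3  19.   71.8]
```

```bash
python3 -m handwheel '[[0,-8,0,0,-1],[0,-25,0,0,-1],[0,-55,0,0,-1],[-15,-85,-9,0,-1],[-40,-91,-25,0,-1],[-72,-91,-45,0,-1],[-104,-91,-65,0,-1],[-136,-91,-85,0,-1],[-168,-91,-105,0,-1],[-200,-91,-125,0,-1]]' && python3 -m handwheel '[[-32,0,-20,0,-1],[-64,0,-40,0,-1],[-96,0,-60,0,-1],[-128,0,-80,0,-1],[-160,0,-100,0,-1],[-190,0,-118,0,-1],[-214,0,-133,0,-1],[-229.3,0,-142.3,0,-1],[-229.3,0,-142.3,0,-1],[-229.3,0,-142.3,0,-1]]';  python3 - <<'E'
from h import *
upd([-200,-91,-125,0]);upd([-229.3,0,-142.3,0]);st();print(getc())
shot('w16')
E
```

```text
t: 28.22
eef_pos: [518.2, 125.6, 110.4]
tcp_rot: [-0.573, 0.573, 0.415, -0.415]
wrist_force: [1.3, 0.4, -0.8]
opening: 22.9
t: 29.05
eef_pos: [581.7, -135.1, 109.9]
tcp_rot: [0.573, -0.573, -0.414, 0.415]
wrist_force: [0.3, 0.7, -0.8]
opening: 23.2
t 29.05 eef [ 581.7 -135.1  109.9] jaw 71.8 yaxis [-0.  0. -1.] q6 [-0.42  0.61  1.44  0.    1.09 -1.68] F [ 0.3  0.7 -0.8] op 23.2
[581.942814794529, -135.03024549085353, 110.00000000000001, 71.8]
```

View pics/w16.png

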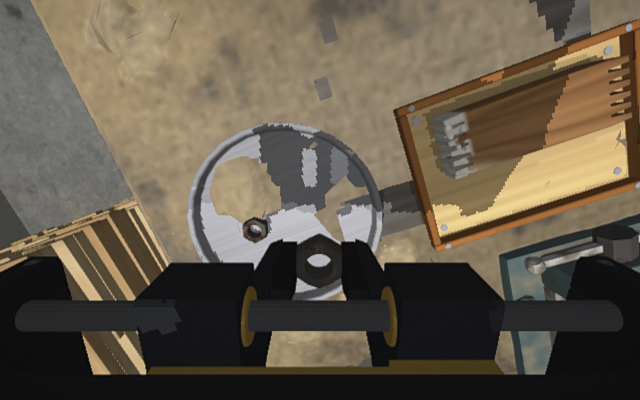

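```bash
python3 - <<'E'
from h import *
c,_=load('w16'); print(ray(c,[(255,229)],12))
E
python3 -m handwheel '[[0,15,0,0,-1],[0,40,0,0,-1],[0,60,0,0,-1],[0,72,0,0,-1],[0,79,0,0,-1],[0,83,0,0,-1],[0,85.7,0,0,-1],[0,85.7,0,0,-1],[0,85.7,0,0,-1]]' && python3 -m handwheel '[[0,0,0,0,-0.2],[0,0,0,0,-0.2],[0,0,0,0,-0.2],[0,0,0,0,-0.2],[0,-10,0,0,-0.2],[0,-35,0,0,-0.2],[0,-70,0,0,0],[0,-105,0,0,0],[0,-140,0,0,0],[0,-140,0,0,0]]'; python3 - <<'E'
from h import *
upd([0,85.7,0,0]);upd([0,-140,0,0]);st();print(getc())
shot('w17')
E
```

```text
[[ 581.72519723 -189.5959242    12.        ]]
t: 29.85
eef_pos: [582.3, -135.0, 25.1]
tcp_rot: [-0.572, 0.573, 0.415, -0.415]
wrist_force: [-0.0, 0.0, -0.6]
opening: 23.3
t: 30.68
eef_pos: [584.2, -135.8, 172.3]
tcp_rot: [-0.569, 0.576, 0.417, -0.413]
wrist_force: [0.1, -0.3, 0.2]
opening: 44.0
t 30.68 eef [ 584.2 -135.8  172.3] jaw 71.9 yaxis [ 0.011 -0.005 -1.   ] q6 [-0.42  0.54  1.38  0.    1.21 -1.68] F [ 0.1 -0.3  0.2] op 44.0
[581.942814794529, -135.03024549085353, 164.3, 71.8]
```

View pics/w17.png

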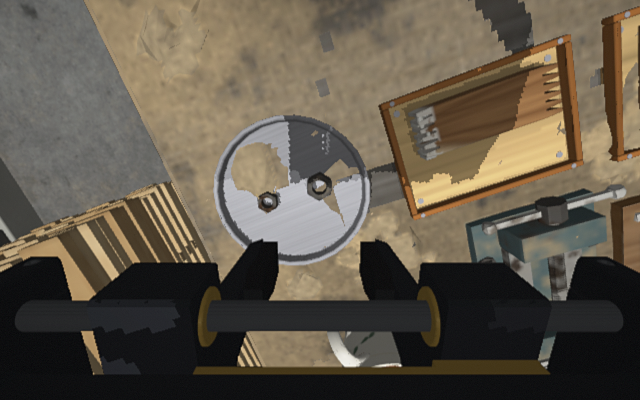

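```bash
python3 -m handwheel '[[0,-30,0,0,0],[-25,-50,10,0,0],[-55,-70,22,0,0],[-90,-80,36,0,0],[-125,-80,50,0,0],[-160,-80,64,0,0],[-195,-80,78,0,0],[-230,-80,92,0,0],[-260,-80,104,0,0],[-260,-80,104,0,0]]'; python3 - <<'E'
from h import *
st(); c,im=shot('t18','top'); c2,im2=shot('s18','side')
cv2.imwrite('pics/t18z.png',cv2.resize(im[120:300,210:470],None,fx=3,fy=3,interpolation=cv2.INTER_CUBIC))
cv2.imwrite('pics/s18z.png',cv2.resize(im2[130:300,170:400],None,fx=3,fy=3,interpolation=cv2.INTER_CUBIC))
E
```

```text
t: 31.57
eef_pos: [398.7, -352.9, 243.4]
tcp_rot: [0.574, -0.573, -0.413, 0.414]
wrist_force: [-0.2, 0.1, 0.1]
opening: 44.2
t 31.57 eef [ 398.7 -352.9  243.4] jaw 71.6 yaxis [-0.002  0.001 -1.   ] q6 [-0.94  0.34  1.49 -0.    1.31 -2.19] F [-0.2  0.1  0.1] op 44.2
```

View pics/t18z.png

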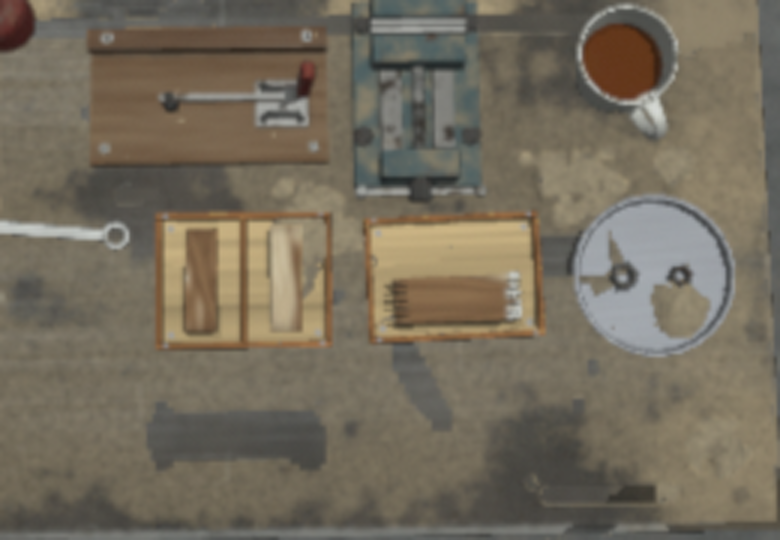

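View pics/s18z.png

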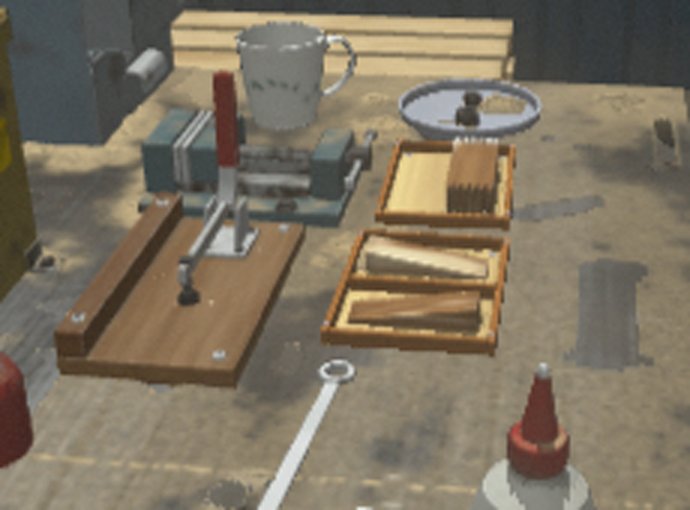

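```bash
python3 - <<'E'
from h import *
c,_=load('t18')
f=lambda L:[((u+.5)/3-.5+210,(v+.5)/3-.5+120) for u,v in L]
T=ray(c,f([(157,213),(331,213),(331,346),(157,347)]),16)[:,:2].mean(0); B=ray(c,f([(366,218),(540,212),(544,332),(371,341)]),16)[:,:2].mean(0); D=ray(c,f([(654,276)]),16)[0,:2]
print(T,B,D)
print('wA',ray(c,f([(201,281)]),15)[0,:2]-T,'wB',ray(c,f([(286,277)]),15)[0,:2]-T)
print('blk',ray(c,f([(388,277),(521,274),(521,320),(388,325)]),31)[:,:2].mean(0)-B)
print('nuts',ray(c,f([(623,276),(680,275)]),14)[:,:2]-D)
a=cv2.imread('pics/top0.png');b=cv2.imread('pics/t18.png'); d=cv2.absdiff(a,b)
print('mug diff',d[115:170,400:440].mean(),'spanner diff',d[183:206,178:256].mean())
E
```

```text
[582.48268074 228.36498902] [583.78894746  27.51342121] [ 580.94836304 -161.82500519]
wA [-0.931316   40.92491346] wB [  1.8994961  -39.82504125]
blk [-23.72813471   2.57752829]
nuts [[  0.56408531  29.17626528]
 [  0.85622663 -25.32436725]]
mug diff 1.2966666666666666 spanner diff 1.4877369007803791
```

All checks are inside the limits, so I'm handing the job in.

```bash
python3 - <<'E'
from h import *
print(job.close_job()); st()
E
```

```text
the job is handed in; nothing more can be done
None
the job is handed in; nothing more can be done
```

All five parts are in their places and the job is handed in, at about 32 s on the robot's clock. The hand-in gives no verdict, so the figures below are my own checks.

I moved the block, both wedges and both nuts with one pick each. The block needed one re-grip higher up, so the fingers cleared the tray rim and the gripper body stayed clear of the vise.

From the last top view, these are the offsets from the tray or dish centre:

| Part | Where it lies | Offset x, y (mm) | Limit |
|---|---|---|---|
| Block | open tray | −24, +3 | x ±36, y ±22 |
| Wedge A (dark) | +y lane | −1, +41 | x ±14, y 14 to 67 |
| Wedge B (pale) | −y lane | +2, −40 | x ±14, y −67 to −14 |
| Large nut | dish | 29 from centre | under 64 |
| Small nut | dish | 25 from centre | under 64 |

- **Flatness:** the top and side pictures show all five lying flat inside the walls. I did not measure heights or tilts.
- **Mug and spanner:** comparing the first and last top pictures shows no change at either.
- **Forces:** the wrist read up to about 42 N at the end of two fast descents, one while setting the block back down and one when reaching wedge B. That is under the 120 N wrist limit. I slowed the later descents.
- **Disagreements:** the last settled poses agreed with the commanded ones to about 2 mm. My first length reading of wedge B was 95 mm instead of 100. A second view, with it in the tray, gave 101.

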